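# Close the carton and present the packing tape

### The job

Close the carton of finished gripper parts: fold the short inner flap down flat first, then the long outer flap flat over it. Then take the supply caddy by its bar handle, turn it until the roll of packing tape stands squarely at the front, over the pointed tongue of the caddy's foot, and finish while still gripping the handle so that the tray stays still for a colleague to pull tape. Leave the small machined parts lying between carton and caddy where they are.

Things in the scene. Friction and masses are not known exactly. Their poses are not given: they have to be found in the camera images.
- carton: Open cardboard carton, fixed, a gripper unit inside. 180 mm along its x, 160 mm along its y, walls 110 mm high (the -y wall 114 mm), 4 mm thick; origin at the centre of its underside, z up. Narrow end flaps are already tucked in. Two flaps with creases along the carton's x stand open, leaning outwards: the inner flap on the +y wall, the outer flap on the -y wall.
- inner_flap (a joint): Short flap's angle, rad: 0 = flat over the box, 1.57 = upright, more = leaning out (starts 1.7 to 2.05, stop 2.3). Crease along x at y +80, z 110 mm of the carton; 85 mm crease to free edge, 176 mm wide, 4 mm thick; folds towards -y. Light, crease friction 0.04 N m: it stays where left and must be pressed flat, e.g. pushed over from outside with closed fingers.
- outer_flap (a joint): Angle of the long outer flap, rad, same meaning (starts 1.7 to 2.05). Crease at y = -80 mm, z = 114 mm in the carton's frame; 125 mm from crease to free edge, 176 mm wide, 4 mm thick; folds towards +y and lies over the inner flap. Crease friction about 0.06 N m; stays where it is left.
- tray (a joint): Turning angle of the caddy's tray about its upright axis, rad, counter-clockwise seen from above, no end stop, turns both ways; 0 (or any whole turn, 6.283) = tape roll exactly at the front tongue. Starts anywhere between 1.0 and 5.3. Light bearing friction (about 0.06 N m): it stays where it is left but is easily turned.
- caddy: Fixed round foot of the supply caddy, origin under its centre, on the turning axis. Front = its -x, where a flat pointed tongue with a small fin reaches 198 mm from the axis. Tray above: 270 mm across, top at 38 mm, five supplies 85 mm from the axis: roll of packing tape lying flat (ring 84 mm across, 48 mm high), screw-top jar, square box of screws, can of pens (to 140 mm above bench), low tin.
- handle (a point): Centre of the black bar handle on the post in the middle of the tray, on the turning axis, 181 mm above the bench; axes turn with the tray. The bar is 100 mm long along its y, 18 mm thick along its x, 26 mm high (168 to 194 mm above the bench). The tape roll lies in its -x direction. Take it from above across its thickness.
- tape_mark (a point): Point on the tray's rim (130 mm from the axis, 40 mm above the bench) straight out from the axis past the tape roll.
- front_mark (a point): Fixed point 130 mm in front of the caddy's axis, 40 mm above the bench, over the tongue: tape_mark must come here.
- collar: Bystander: steel shaft collar lying flat, 44 mm across, 18 mm high; origin under its centre.
- jaw: Bystander: L-shaped aluminium gripper jaw, 50 x 30 x 40 mm; origin under its centre.
- bushing: Bystander: flanged brass bushing standing upright, 48 mm across, 34 mm high; origin under its centre.
Not all that is in view belongs to the job. What is shaped like the carton but blue or purple is not meant.

How it is judged:
On the way, in this order (a step that is already met when the one before it is completed fails the run):
1. inner flap folded flat while the outer flap is still open (value of joint inner_flap below 0.15 rad and value of joint outer_flap above 0.8 rad), for 0.2 s.
2. outer flap folded flat over the inner flap (value of joint each of inner_flap, outer_flap below 0.15 rad), for 0.2 s.
3. tape roll at the front, the handle gripped and the tray still (horizontal distance between tape_mark and front_mark below 0.014 m and contact force between the fingers and caddy above 2 N and distance between the grasp point and handle below 0.07 m and velocity of joint tray between -0.1 and 0.1 rad/s), for 0.2 s.
At the end, for the whole second after the job is handed in: Both flaps flat (each within 0.15 rad, about 8 degrees), the tape roll at the front within 14 mm at the tray's rim (about 6 degrees), the tray not turning, and the fingers still holding the bar handle (contact over 2 N, grasp within 70 mm of the bar's centre) (all of step 2 and all of step 3); the arm keeps its last pose, push and grip.
It fails at once if the collar, the jaw or the bushing between carton and caddy is shifted more than 30 mm (distance of any of collar, jaw, bushing from where it was at the start of the episode above 0.03 m).
It also fails if it takes over 67 s, if anything falls off the work surface, if the arm or the gripper's body presses on something with over 40 N, if the wrist force passes 120 N, or if a joint passes its speed limit or range.

### The arm

A 6-joint arm with a two-finger parallel gripper is mounted at the origin on the work surface. World frame = base frame: x ahead of the robot, y to its left, z up, the work surface at z = 0. Lengths are in m, angles in rad, forces in N, time in s.
With the tool pointing down it reaches from about 0.375 to 0.925 m from the base axis. Payload 5.7 kg.
Tool frame: the origin (TCP) lies at the very end of the fingers, on their centre line; the grasp point (between the pads) lies 19 mm behind it; z points along the fingers, x is the direction in which the jaws open and shut, and the axes are right-handed (so a half turn about z gives the same grasp; the last joint's range is limited). The gripper opens to 88 mm and grips with 3 to 60 N. Pads are 20 mm wide; open, the fingers measure 115 mm over their backs; the gripper's body (75 mm by 178 mm) begins 61 mm behind the grasp point.
Start: joints at [1.095, 0.359, 1.51, -0, 1.272, -0.115], TCP at [0.212, 0.561, 0.223] pointing down, gripper open.
Joint ranges: [-2.97, 2.97], [-1.01, 2.36], [0.21, 2.38], [-0.96, 4.11], [0.2, 2.71], [-2.98, 2.98]. Speed limits (rad/s): [2.39, 2.39, 3.14, 3.14, 3.14, 3.14].

### API

Orientations are given as [roll, pitch, yaw] about the fixed x, y, z axes, in that order (R = Rz(yaw) Ry(pitch) Rx(roll)).
In Python, from rig import bot, imaging gives the robot as it stands. Calls block until the motion is done:
- bot.movep(position, orientation): joint-space move of the TCP to a pose.
- bot.servo_line(position, attitude=None, max_speed=0.15): straight line of the TCP; attitude=None keeps the orientation; max_speed is the mean speed in m/s.
- bot.movej(angles): joint-space move.
- bot.let_go() and bot.gripper_close(): open the fingers fully, or close them until they stop; the grip force is fixed at half the most.
- bot.pause(seconds).
- bot.inverse_kinematics(position, orientation): joint angles nearest the present ones, or None.
- bot.state(): the state.
- imaging.get_image(name): name is "side" or "top"; returns a dict with "img" (420x560x3 uint8, red, green, blue), "z_map" (420x560 float32, m along the optical axis (not along the pixel's ray), 0 where there is no reading), "K" (3x3 intrinsics, pixels), "k1" (the pictures are not rectified: a ray, as slopes to the right and down, at radius r is drawn at 1 + k1 r^2 times it, then the intrinsics apply), "extrinsics" (4x4, takes a point from world to camera coordinates). Camera axes: x right, y down, z forward; pixel columns grow to the right and rows downward; lengths in m; the calibration is good to about 2 mm. A picture is of the moment at which its call begins.
A pose or a line that the arm cannot do raises bot.PlanningError and nothing moves.
- bot.job_done(): hands the job in, once; it reports no verdict.
The state is a dict: "t": time; "qpos": joint angles; "qd": joint speeds; "joint_torque": joint torques, N m; "eef_pos": TCP position; "tcp_rot": TCP orientation; "contact_force": force on the tool from outside, world axes, zero at the start; "wrist_torque": the same for the moment, N m; "finger_gap": opening from 0.0 (shut) to 1.0 (fully open).
Only numpy, scipy, OpenCV 4.12 (cv2) and the standard library are available. Lean on these libraries where they do the work, as an engineer would, in place of code of your own. Each camera call takes 0.05 s, during which the arm holds its last target.

## Working session

There is one attempt and no reset: what is moved stays moved. The work goes in short steps, each a Python script; the robot and the scene stay as the last script left them, time stands still between calls to the robot, and variables do not carry over. Pictures are saved under pics/ and viewed, and the job is handed in when it is done.

```bash
ls; mkdir -p pics
python3 - <<'E'
from rig import bot, imaging
import cv2, numpy as np
for n in ("side","top"):
    d=imaging.get_image(n); cv2.imwrite(f"pics/{n}0.png",cv2.cvtColor(d["img"],cv2.COLOR_RGB2BGR))
    np.savez(f"/tmp/{n}0.npz",**d)
    print(n,d["K"],d["k1"],d["extrinsics"].round(3))
s=bot.state(); print({k:np.round(v,3) for k,v in s.items()})
E
```

```text
pics
side [[447.05781615   0.         275.80831928]
 [  0.         447.05781615 205.551561  ]
 [  0.           0.           1.        ]] -0.11105569506775514 [[ 0.886 -0.464 -0.004 -0.402]
 [-0.229 -0.43  -0.873  0.303]
 [ 0.404  0.774 -0.487  0.848]
 [ 0.     0.     0.     1.   ]]
top [[426.71468054   0.         277.14799029]
 [  0.         426.71468054 206.20994944]
 [  0.           0.           1.        ]] 0.02868590991259639 [[ 0.024 -1.     0.006  0.076]
 [-0.999 -0.024 -0.047  0.533]
 [ 0.047 -0.005 -0.999  1.331]
 [ 0.     0.     0.     1.   ]]
{'t': np.float64(0.1), 'qpos': array([ 1.095,  0.359,  1.511,  0.   ,  1.273, -0.115]), 'qd': array([-0.   , -0.   , -0.001, -0.   , -0.001, -0.001]), 'joint_torque': array([ 0.0000e+00, -5.1636e+01, -2.7141e+01,  6.8000e-02,  2.8000e-02,
       -0.0000e+00]), 'eef_pos': array([0.212, 0.561, 0.222]), 'tcp_rot': array([-3.141e+00,  2.000e-03,  1.210e+00]), 'contact_force': array([ 0.902,  0.531, -0.191]), 'wrist_torque': array([-0.023, -0.035, -0.017]), 'finger_gap': np.float64(1.003)}
```

View pics/side0.png

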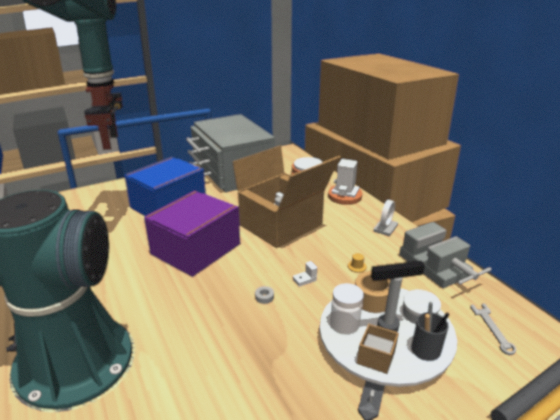

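View pics/top0.png

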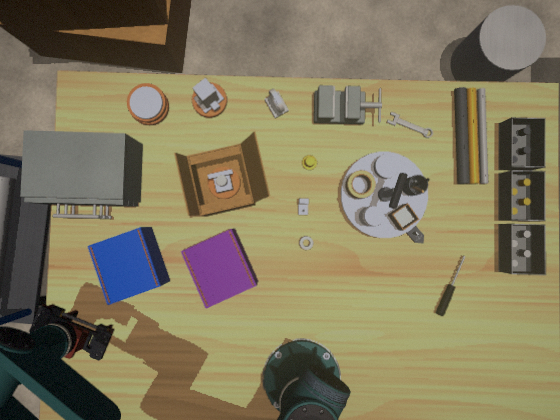

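```bash
cat > h.py <<'E'
import numpy as np, cv2
def ray(d,u,v):
    K=d["K"];k1=float(d["k1"]);x=(u-K[0,2])/K[0,0];y=(v-K[1,2])/K[1,1]
    rd=np.hypot(x,y);r=rd
    for _ in range(20): r=rd/(1+k1*r*r)
    s=np.where(rd>0,r/np.maximum(rd,1e-12),1); return np.stack([x*s,y*s,np.ones_like(x*s)],-1)
def toW(d,pc):
    E=d["extrinsics"];return (pc-E[:3,3])@E[:3,:3]
def onplane(d,u,v,z):
    r=ray(d,np.asarray(u,float),np.asarray(v,float))@d["extrinsics"][:3,:3]
    E=d["extrinsics"];c=-E[:3,:3].T@E[:3,3]
    return c+r*((z-c[2])/r[...,2])[...,None]
def cloud(d):
    v,u=np.mgrid[0:420,0:560].astype(float)
    P=toW(d,ray(d,u,v)*d["z_map"][...,None]); P[d["z_map"]<=0]=np.nan; return P
def load(p): return dict(np.load(p))
E
python3 - <<'E'
from h import *
for n,(x0,x1,y0,y1),k in (("top",(165,275,120,225),5),("top",(335,435,145,250),5),("side",(220,350,140,250),5)):
    d=load(f"/tmp/{n}0.npz")
    c=cv2.resize(d["img"][y0:y1,x0:x1],None,fx=k,fy=k,interpolation=cv2.INTER_CUBIC)
    cv2.imwrite(f"pics/c_{n}_{x0}.png",cv2.cvtColor(c,cv2.COLOR_RGB2BGR))
d=load("/tmp/top0.npz");P=cloud(d)
print("carton",P[170:200:10,175:270:6].round(3).tolist())
for q in [(360,184),(400,190),(415,236),(310,162),(303,207),(306,242)]: print(q,P[q[1],q[0]].round(3))
E
```

```text
carton [[[0.639, 0.415, 0.004], [0.617, 0.358, 0.177], [0.624, 0.35, 0.132], [0.63, 0.342, 0.086], [0.64, 0.339, 0.007], [0.641, 0.32, 0.006], [0.642, 0.301, 0.005], [0.64, 0.28, 0.022], [0.64, 0.261, 0.024], [0.633, 0.236, 0.083], [0.644, 0.225, 0.005], [0.644, 0.206, 0.006], [0.63, 0.179, 0.119], [0.624, 0.159, 0.167], [0.619, 0.141, 0.209], [0.648, 0.13, -0.008]], [[0.607, 0.414, 0.005], [0.588, 0.353, 0.191], [0.592, 0.345, 0.155], [0.598, 0.337, 0.109], [0.609, 0.338, 0.006], [0.609, 0.319, 0.004], [0.608, 0.297, 0.024], [0.602, 0.271, 0.081], [0.602, 0.252, 0.088], [0.605, 0.237, 0.062], [0.61, 0.222, 0.025], [0.612, 0.205, 0.002], [0.613, 0.186, 0.002], [0.598, 0.16, 0.147], [0.593, 0.141, 0.193], [0.59, 0.124, 0.229]], [[0.575, 0.413, 0.005], [0.576, 0.395, 0.001], [0.563, 0.34, 0.172], [0.567, 0.332, 0.128], [0.573, 0.328, 0.057], [0.578, 0.318, 0.004], [0.577, 0.297, 0.022], [0.574, 0.272, 0.062], [0.574, 0.253, 0.069], [0.576, 0.237, 0.05], [0.578, 0.221, 0.028], [0.581, 0.204, 0.003], [0.581, 0.185, 0.007], [0.571, 0.16, 0.13], [0.567, 0.141, 0.176], [0.564, 0.123, 0.219]]]
(360, 184) [ 0.605 -0.166  0.039]
(400, 190) [ 0.575 -0.243  0.197]
(415, 236) [ 0.448 -0.348  0.004]
(310, 162) [ 0.671 -0.01   0.034]
(303, 207) [0.531 0.008 0.018]
(306, 242) [ 0.421 -0.005  0.007]
```

```bash
ls pics
```

```text
c_side_220.png
c_top_165.png
c_top_335.png
side0.png
top0.png
```

View pics/c_top_165.png

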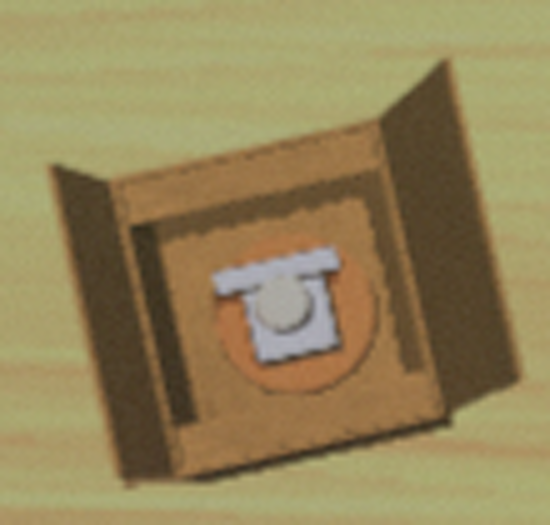

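View pics/c_top_335.png

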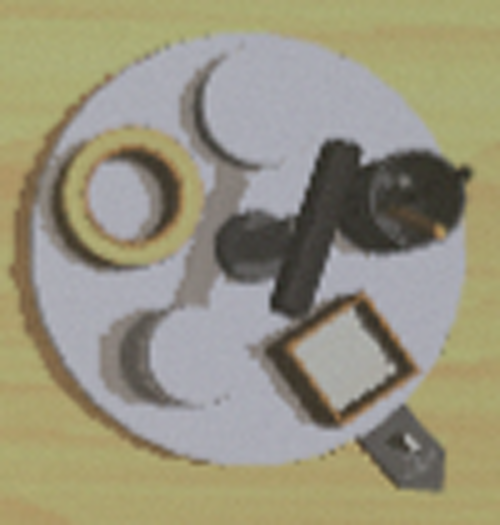

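View pics/c_side_220.png

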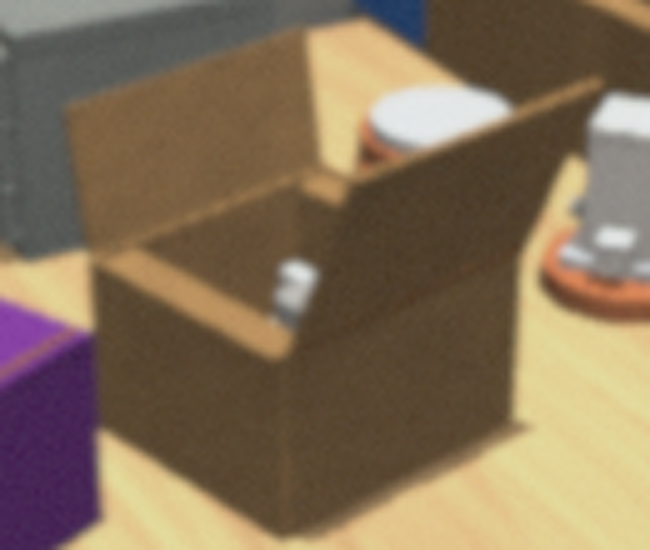

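Run:
```python
from h import *
d=load("/tmp/top0.npz");P=cloud(d)
c=lambda x,y,z:onplane(d,165+x/5-.4,120+y/5-.4,z)[:2]
A=c(112,182,.11);B=c(178,480,.11);C=c(380,122,.114);D=c(448,420,.114)
print(A,B,C,D); ctr=(A+B+C+D)/4
ux=(A-B)/np.linalg.norm(A-B); ux2=(C-D)/np.linalg.norm(C-D); print(np.degrees([np.arctan2(*ux[::-1]),np.arctan2(*ux2[::-1])]),np.linalg.norm(A-B),np.linalg.norm(C-D),np.linalg.norm(A-C),"ctr",ctr)
v=ux+ux2; cd=(C+D-A-B); # y axis perp
y1=-cd/np.linalg.norm(cd); print("yaw from y",np.degrees(np.arctan2(-y1[0],y1[1])))
yaw=np.mean([np.arctan2(*ux[::-1]),np.arctan2(*ux2[::-1]),np.arctan2(-y1[0],y1[1])])
x=np.array([np.cos(yaw),np.sin(yaw)]);y=np.array([-x[1],x[0]])
# cloud in carton frame
for n in("top","side"):
    dd=load(f"/tmp/{n}0.npz");Q=cloud(dd).reshape(-1,3)
    L=np.c_[(Q[:,:2]-ctr)@x,(Q[:,:2]-ctr)@y,Q[:,2]]
    for nm,s,zc in(("inner",1,.11),("outer",-1,.114)):
        m=(abs(L[:,0])<.075)&(L[:,2]>.125)&(L[:,1]*s>.06)&(L[:,1]*s<.16)&(L[:,2]<.26)
        M=L[m]; 
        if len(M)<10: continue
        a=np.arctan2(M[:,2]-zc,-(M[:,1]*s-.08)); print(n,nm,len(M),"ang",np.percentile(a,[10,50,90]),"zmax",np.percentile(M[:,2],98),"y at z",[np.median(M[abs(M[:,2]-h)<.01,1]).round(3) for h in(.13,.15,.17,.19)])
print("yaw",yaw,np.degrees(yaw))
# caddy
img=d["img"].astype(int);hsv=cv2.cvtColor(d["img"],cv2.COLOR_RGB2HSV)
m=((hsv[...,1]<55)&(hsv[...,2]>120)).astype(np.uint8);m[:, :330]=0;m[:,440:]=0;m[:145]=0;m[250:]=0
k=np.ones((3,3));cn,_=cv2.findContours(m,0,2);cc=max(cn,key=cv2.contourArea)
h=cv2.convexHull(cc)[:,0,:]
W=onplane(d,h[:,0],h[:,1],.038)[:,:2]
w=W.copy()
for _ in range(4):
    S=np.linalg.lstsq(np.c_[2*w,np.ones(len(w))],(w**2).sum(1),rcond=None)[0];r=np.sqrt(S[2]+S[:2]@S[:2]);e=np.hypot(*(W-S[:2]).T)-r;w=W[abs(e)<max(.003,np.median(abs(e))*2)]
print("caddy",S[:2],r,len(w),len(W),abs(e).mean()); c0=S[:2]
q=lambda x,y,z:onplane(d,335+x/5-.4,145+y/5-.4,z)[:2]
for nm,p in(("tip",q(444,490,.006)),("fin",q(404,440,.01)),("tape",q(132,197,.086)),("handle",q(318,228,.194)),("h1",q(345,143,.194)),("h2",q(290,312,.194)),("jaw",onplane(d,303,207,0)[:2]),("bush",onplane(d,310,162,.034)[:2]),("collar",onplane(d,306,242,.018)[:2])):
    f=p-c0;print(nm,p.round(4),np.hypot(*f).round(3),np.degrees(np.arctan2(f[1],f[0])).round(1))
print(np.degrees(np.arctan2(*(q(345,143,.194)-q(290,312,.194))[::-1])),np.linalg.norm(q(345,143,.194)-q(290,312,.194)))
```

```text
[0.66746752 0.35640375] [0.49402578 0.31233631] [0.7061712  0.20041516] [0.53258665 0.1560792 ]
[14.25584723 14.32783288] 0.17895244322298134 0.17915711847623547 0.160718426041665 ctr [0.60006278 0.25630861]
yaw from y 13.898539189721248
top inner 558 ang [1.72810274 1.75659066 1.80747372] zmax 0.1960549893785776 y at z [np.float64(0.084), np.float64(0.087), np.float64(0.091), np.float64(0.096)]
top outer 868 ang [1.91422328 1.94060075 1.95921516] zmax 0.23228731605207378 y at z [np.float64(-0.087), np.float64(-0.094), np.float64(-0.102), np.float64(-0.109)]
side inner 1019 ang [1.65334352 1.7251173  1.78188642] zmax 0.19376538382657305 y at z [np.float64(0.083), np.float64(0.086), np.float64(0.09), np.float64(0.093)]
side outer 1134 ang [1.98828114 2.01590345 2.13503223] zmax 0.23023649597959425 y at z [np.float64(-0.093), np.float64(-0.1), np.float64(-0.108), np.float64(-0.116)]
yaw 0.24715153344507923 14.160739766589451
caddy [ 0.57572183 -0.24048844] 0.13476743034348804 36 37 0.000350586944602915
tip [ 0.4283 -0.374 ] 0.199 -137.8
fin [ 0.4591 -0.3474] 0.158 -137.5
tape [ 0.6003 -0.1594] 0.085 73.2
handle [ 0.5745 -0.2392] 0.002 133.5
h1 [ 0.6213 -0.2533] 0.047 -15.7
h2 [ 0.5283 -0.2245] 0.05 161.4
jaw [0.5315 0.0064] 0.251 100.2
bush [ 0.6706 -0.0101] 0.249 67.6
collar [ 0.4215 -0.004 ] 0.282 123.1
-17.219140052931653 0.09743442607133565
```

```bash
cat >> h.py <<'E'
C0=np.array([.6001,.2563]);YAW=.2472
CX=np.array([np.cos(YAW),np.sin(YAW)]);CY=np.array([-CX[1],CX[0]])
def cw(x,y,z): p=C0+x*CX+y*CY; return [float(p[0]),float(p[1]),float(z)]
CAD=np.array([.5757,-.2405]);FRONT=np.radians(-137.6);TAPE=np.radians(73.1)
OR=[np.pi,0,YAW]
def arc(s,zc,r,angs,off=.004):
    out=[]
    for a in angs:
        y=s*(.08-r*np.cos(a)+off*np.sin(a)+.010); z=zc+r*np.sin(a)+off*np.cos(a); out.append(cw(0,y,z))
    return out
E
python3 - <<'E'
from h import *
from rig import bot
Q=np.r_[cloud(load("/tmp/top0.npz")).reshape(-1,3),cloud(load("/tmp/side0.npz")).reshape(-1,3)]
L=np.c_[(Q[:,:2]-C0)@CX,(Q[:,:2]-C0)@CY,Q[:,2]]
for y0 in np.arange(.1,.32,.02):
    m=(abs(L[:,0])<.1)&(abs(L[:,1]-y0)<.01); print(round(y0,2),np.nanmax(L[m,2]).round(3),end="; ")
m=(Q[:,0]>.1)&(Q[:,0]<.7)&(Q[:,1]>.3)&(Q[:,1]<.6)&(Q[:,2]>.1)&(Q[:,2]<.4)
for p in [cw(0,.145,.3),cw(0,.145,.165)]+arc(1,.11,.06,np.arange(1.5,-.1,-.3))+[cw(0,-.17,.33),cw(0,-.17,.185)]+arc(-1,.114,.09,np.arange(1.5,-.1,-.3)):
    q=bot.inverse_kinematics(p,OR); print(np.round(p,3),None if q is None else np.round(q,2))
for z in(.28,.172):
  for yw in(TAPE-np.pi,FRONT+np.pi): print(np.round(bot.inverse_kinematics([*CAD,z],[np.pi,0,yw]),2))
E
```

```text
0.1 0.199; 0.12 0.007; 0.14 0.007; 0.16 0.011; 0.18 0.008; 0.2 0.008; 0.22 0.009; 0.24 0.163; 0.26 0.166; 0.28 0.168; 0.3 0.167; [0.565 0.397 0.3  ] [ 0.51  0.44  1.19 -0.    1.51  0.27]
[0.565 0.397 0.165] [ 0.51  0.54  1.36 -0.    1.24  0.27]
[0.578 0.343 0.17 ] [ 0.43  0.51  1.4  -0.    1.23  0.19]
[0.582 0.326 0.167] [ 0.41  0.5   1.42 -0.    1.22  0.16]
[0.586 0.31  0.159] [ 0.38  0.5   1.43 -0.    1.2   0.14]
[0.59  0.298 0.147] [ 0.36  0.51  1.45 -0.    1.18  0.12]
[0.592 0.289 0.132] [ 0.35  0.53  1.47 -0.    1.14  0.1 ]
[0.593 0.285 0.114] [ 0.34  0.54  1.49 -0.    1.11  0.1 ]
[0.642 0.091 0.33 ] [ 0.04  0.36  1.25 -0.    1.54 -0.21]
[0.642 0.091 0.185] [ 0.04  0.46  1.44 -0.    1.24 -0.21]
[0.622 0.171 0.204] [ 0.16  0.44  1.43 -0.    1.27 -0.09]
[0.615 0.197 0.199] [ 0.2   0.44  1.43 -0.    1.26 -0.04]
[0.609 0.22  0.187] [ 0.24  0.46  1.44 -0.    1.24 -0.01]
[0.604 0.239 0.168] [ 0.27  0.48  1.46 -0.    1.21  0.02]
[0.601 0.251 0.144] [ 0.29  0.5   1.48 -0.    1.16  0.04]
[0.6   0.256 0.118] [ 0.3   0.53  1.5  -0.    1.11  0.05]
[-0.51  0.35  1.38 -0.    1.41  1.36]
[-0.51  0.35  1.38 -0.    1.41 -1.25]
[-0.51  0.44  1.51 -0.    1.19  1.36]
[-0.51  0.44  1.51 -0.    1.19 -1.25]
```

Possible mix-ups in the top view are the blue box (130,265), the purple box (220,268), the grey cabinet (80,170) and the background cartons (100,30). The carton meant is the open brown one at (222,180); in the close crop its short flap is at left (185,185) and its long flap at right (252,165). The handle is the black bar at (399,190), not the pen can at (418,185). The tape is the yellow ring at (361,184), not the white jar or tin.

Run:
```python
from h import *
from rig import bot, imaging
def st(n): s=bot.state(); print(n,round(float(s["t"]),2),np.round(s["eef_pos"],3),np.round(s["contact_force"],1)); return s
bot.gripper_close()
bot.movep(cw(0,.145,.3),OR); st("above")
bot.servo_line(cw(0,.145,.165),max_speed=.2); st("down")
bot.servo_line(cw(0,.105,.168),max_speed=.15)
for p in arc(1,.11,.06,[1.3,1.0,.7,.4,.15]): bot.servo_line(p,max_speed=.15); st("arc")
for z in (.117,.114,.112):
    p=cw(0,.03,z); bot.servo_line(p,max_speed=.05); s=st("press")
    if np.linalg.norm(s["contact_force"])>12: break
d=imaging.get_image("side");cv2.imwrite("pics/s1.png",cv2.cvtColor(d["img"],cv2.COLOR_RGB2BGR))
```

```text
above 2.92 [0.563 0.398 0.3  ] [ 0.1 -0.   0.4]
down 3.74 [0.565 0.398 0.166] [0.5 0.2 1.3]
arc 4.49 [0.581 0.332 0.169] [-0.3  0.4  0. ]
arc 4.76 [0.585 0.315 0.162] [-0.1  0.6  0.6]
arc 5.03 [0.588 0.301 0.151] [ 1.3 -0.1 -0.2]
arc 5.29 [0.591 0.291 0.137] [0.2 0.9 0.5]
arc 5.54 [0.592 0.287 0.123] [ 0.7  0.7 -0.1]
press 5.82 [0.593 0.285 0.117] [ 0.6 -0.5 -0.2]
press 6.07 [0.593 0.286 0.114] [0.4 0.8 1.7]
press 6.32 [0.593 0.286 0.114] [-3.5 -0.8 13.8]
```

View pics/s1.png

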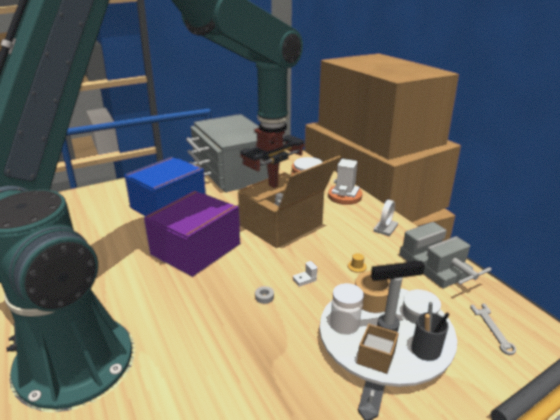

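The picture shows the fingers at (273,175) pressing inside the carton. The inner flap no longer stands, and the outer flap is still open at (315,185). Contact at z 0.114 pushed back with 14 N, so the inner flap is flat.

Run:
```python
from h import *
from rig import bot, imaging
def st(n): s=bot.state(); print(n,round(float(s["t"]),2),np.round(s["eef_pos"],3),np.round(s["contact_force"],1)); return s
bot.pause(.3)
bot.servo_line(cw(0,.03,.32),max_speed=.25); st("up")
d=imaging.get_image("top");cv2.imwrite("pics/t2.png",cv2.cvtColor(d["img"][120:240,160:290],cv2.COLOR_RGB2BGR).repeat(5,0).repeat(5,1))
np.savez("/tmp/t2.npz",**d)
P=cloud(d).reshape(-1,3);L=np.c_[(P[:,:2]-C0)@CX,(P[:,:2]-C0)@CY,P[:,2]]
for x in(-.07,.07):
  for y in(.0,.02,.04,.06):
    m=(abs(L[:,0]-x)<.012)&(abs(L[:,1]-y)<.008)&(L[:,2]<.2);print(x,y,np.nanmedian(L[m,2]).round(3))
```

```text
up 7.65 [0.592 0.285 0.318] [-0.3 -0.4  0.8]
-0.07 0.0 0.114
-0.07 0.02 0.115
-0.07 0.04 nan
-0.07 0.06 nan
0.07 0.0 0.109
0.07 0.02 0.115
0.07 0.04 0.113
0.07 0.06 nan
  return np.nanmean(a, axis, out=out, keepdims=keepdims)
```

View pics/t2.png

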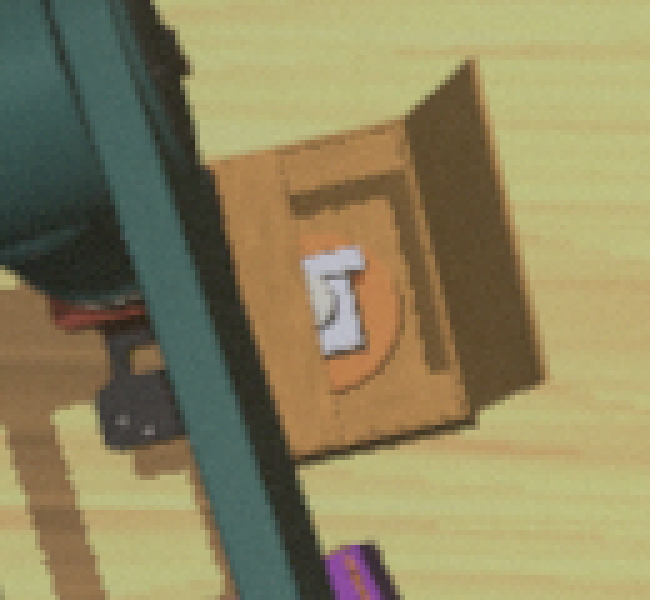

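The crop shows the inner flap lying flat on the left half, with its free edge at about (310,300), and the outer flap still open at (475,250). Depth puts the inner flap's top at 114 mm. Next is the outer flap.

Run:
```python
from h import *
from rig import bot, imaging
def st(n): s=bot.state(); print(n,round(float(s["t"]),2),np.round(s["eef_pos"],3),np.round(s["contact_force"],1)); return s
bot.servo_line(cw(0,-.175,.33),max_speed=.25); st("over")
bot.servo_line(cw(0,-.175,.19),max_speed=.2); st("down")
bot.servo_line(cw(0,-.13,.195),max_speed=.15); st("in")
for p in arc(-1,.116,.09,[1.4,1.1,.8,.5,.25,.1]): bot.servo_line(p,max_speed=.15); st("arc")
for z in (.121,.118,.116,.114):
    bot.servo_line(cw(0,0,z),max_speed=.05); s=st("press")
    if np.linalg.norm(s["contact_force"])>12: break
bot.pause(.3)
bot.servo_line(cw(0,0,.32),max_speed=.25)
bot.let_go(); 
bot.movep([*CAD,.29],[np.pi,0,TAPE-np.pi]); st("above caddy")
for n in("side","top"):
    d=imaging.get_image(n);cv2.imwrite(f"pics/{n}3.png",cv2.cvtColor(d["img"],cv2.COLOR_RGB2BGR)); np.savez(f"/tmp/{n}3.npz",**d)
```

```text
over 8.68 [0.642 0.088 0.33 ] [ 0.   0.3 -0. ]
down 9.53 [0.644 0.087 0.191] [0.2 0.4 0.2]
in 9.97 [0.632 0.131 0.196] [-0.4 -0.4 -0.1]
arc 10.47 [0.619 0.18  0.205] [-0.   0.6 -0.5]
arc 10.81 [0.613 0.205 0.198] [ 0.2 -1.1 -0.3]
arc 11.14 [0.607 0.227 0.183] [0.  0.7 0. ]
arc 11.47 [0.603 0.244 0.162] [0.9 0.3 0.3]
arc 11.78 [0.601 0.252 0.142] [ 0.6 -0.1  0.6]
arc 12.03 [0.6   0.255 0.129] [-0.5  0.1  0.2]
press 12.33 [0.6   0.256 0.121] [ 0.3  0.4 -0.1]
press 12.58 [0.601 0.256 0.118] [0.6 0.1 1.8]
press 12.83 [0.601 0.256 0.118] [-2.9 -1.  13.9]
above caddy 17.28 [ 0.576 -0.24   0.29 ] [-0.  -0.4 -0.2]
```

View pics/side3.png

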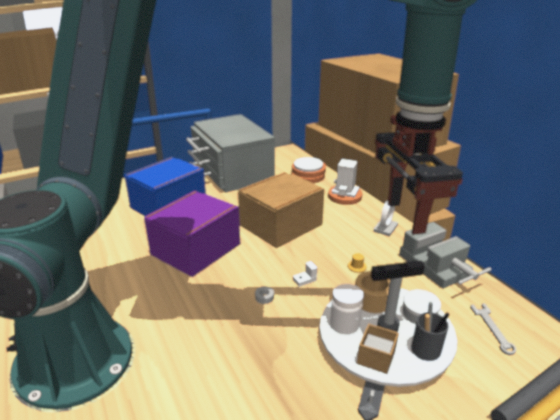

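View pics/top3.png

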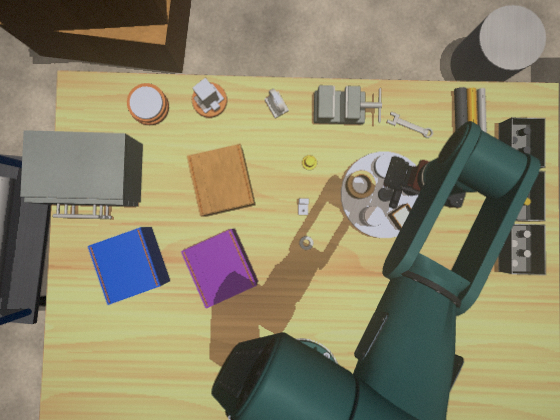

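The carton is closed: (282,205) in side, (222,180) in top. The open gripper is above the handle, at (420,160) in side. Now grip and turn +149° counter-clockwise.

Run:
```python
from h import *
from rig import bot, imaging
def st(n): s=bot.state(); print(n,round(float(s["t"]),2),np.round(s["eef_pos"],4),np.round(s["tcp_rot"],3),np.round(s["contact_force"],1),s["finger_gap"].round(3)); return s
bot.servo_line([*CAD,.168],max_speed=.15); st("down")
bot.gripper_close(); s=st("grip")
d=imaging.get_image("side");cv2.imwrite("pics/s4.png",cv2.cvtColor(d["img"],cv2.COLOR_RGB2BGR))
```

```text
Traceback (most recent call last):
AttributeError: 'float' object has no attribute 'round'
```

Run:
```python
from h import *
from rig import bot, imaging
def st(n): s=bot.state(); print(n,round(float(s["t"]),2),np.round(s["eef_pos"],4),np.round(s["tcp_rot"],3),np.round(s["contact_force"],1),s["finger_gap"]); return s
st("down")
bot.gripper_close(); s=st("grip")
d=imaging.get_image("side");cv2.imwrite("pics/s4.png",cv2.cvtColor(d["img"],cv2.COLOR_RGB2BGR))
```

```text
down 18.35 [ 0.5764 -0.2408  0.1689] [-3.14  -0.    -1.866] [-0.1  0.3 -0.1] 1.00008341645373
grip 19.43 [ 0.5753 -0.242   0.1681] [-3.142e+00 -2.000e-03 -1.866e+00] [-1.4 -4.6 -0.2] 0.2023218949919909
```

View pics/s4.png

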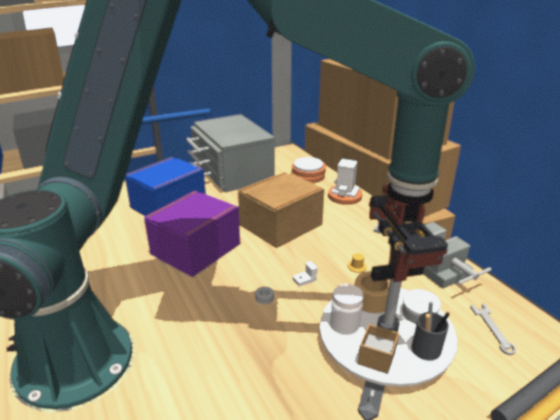

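The fingers hold the bar at (405,265), and the gap of 0.202 (17.8 mm) matches the 18 mm bar. Now turn it about the last joint only.

Run:
```python
from h import *
from rig import bot, imaging
def st(n): s=bot.state(); print(n,round(float(s["t"]),2),np.round(s["eef_pos"],4),np.round(s["tcp_rot"],3),np.round(s["contact_force"],1),np.round(s["wrist_torque"],2),s["finger_gap"]); return s
q=np.array(bot.inverse_kinematics([*CAD,.168],[np.pi,0,TAPE-np.pi]))
tot=(FRONT-TAPE)%(2*np.pi); print(tot,q)
for f in(.2,.6,1):
    qq=q.copy();qq[5]-=tot*f;bot.movej(qq.tolist());st(f)
bot.pause(.4);st("end")
for n in("side","top"):
    d=imaging.get_image(n);cv2.imwrite(f"pics/{n}5.png",cv2.cvtColor(d["img"],cv2.COLOR_RGB2BGR)); np.savez(f"/tmp/{n}5.npz",**d)
```

```text
2.6057765732275344 [-5.06373091e-01  4.43332494e-01  1.51901268e+00 -4.44089210e-16
  1.17924748e+00  1.35938388e+00]
0.2 20.04 [ 0.5753 -0.2421  0.1681] [ 3.140e+00 -2.000e-03 -1.344e+00] [-2.5 -5.5  0.5] [-0.55  0.44  0.03] 0.20431528224205567
0.6 21.02 [ 0.5755 -0.2424  0.1681] [ 3.139e+00 -1.000e-03 -3.020e-01] [-1.2 -6.3 -1. ] [-0.74  0.27  0.05] 0.20624267214174116
1 22.01 [ 0.5759 -0.2423  0.1681] [3.139e+00 1.000e-03 7.400e-01] [ 0.2 -5.7 -0.8] [-0.61  0.08  0.02] 0.20541596951451535
end 22.41 [ 0.5758 -0.2423  0.1681] [3.139e+00 2.000e-03 7.400e-01] [-1.2 -6.2 -1.7] [-0.69  0.1   0.06] 0.20464570079647976
```

View pics/side5.png

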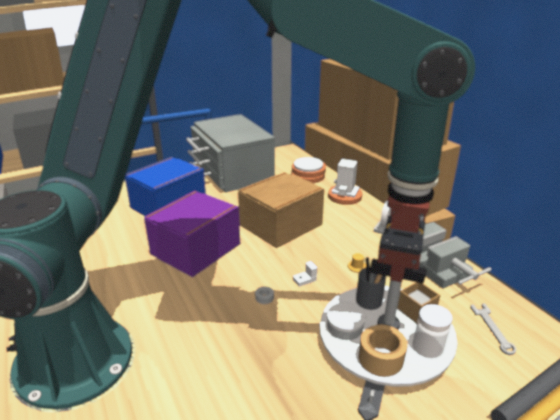

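View pics/top5.png

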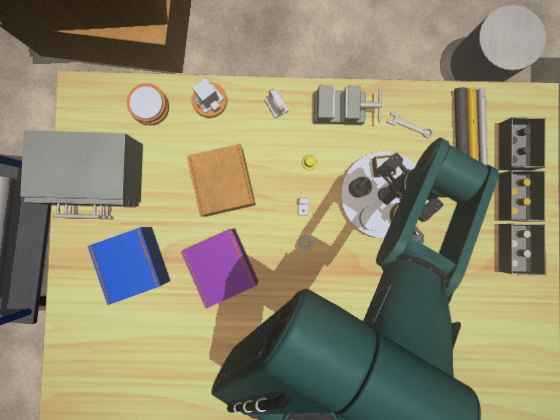

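The tape now stands over the tongue at (383,348), with the tongue at (372,398) in side. I'll measure the angle in the side view: tape ring centre against tongue tip, plus the flaps and bystanders.

Run:
```python
from h import *
d=load("/tmp/side5.npz")
x0,y0,k=325,305,6
c=cv2.resize(d["img"][305:415,325:445],None,fx=5,fy=5,interpolation=cv2.INTER_CUBIC);cv2.imwrite("pics/c5.png",cv2.cvtColor(c,cv2.COLOR_RGB2BGR))
P=cloud(d)
hsv=cv2.cvtColor(d["img"],cv2.COLOR_RGB2HSV)
roi=np.zeros((420,560),bool);roi[322:378,352:412]=1
m=roi&(hsv[...,1]>80)&(hsv[...,0]<25)&(abs(P[...,2]-.086)<.006)
pts=P[m][:,:2];print(len(pts))
S=cv2.minEnclosingCircle(pts.astype(np.float32).reshape(-1,1,2));h=cv2.convexHull(pts.astype(np.float32))[:,0]
A=np.linalg.lstsq(np.c_[2*h,np.ones(len(h))],(h**2).sum(1),rcond=None)[0]
for p in(S[0],A[:2],):
    f=np.array(p)-CAD;print(p,np.hypot(*f),np.degrees(np.arctan2(f[1],f[0])))
print(S[1])
# flaps depth, side & top
for n in("side5","top5"):
    Q=cloud(load(f"/tmp/{n}.npz")).reshape(-1,3);L=np.c_[(Q[:,:2]-C0)@CX,(Q[:,:2]-C0)@CY,Q[:,2]]
    print(n,[(y,np.nanmedian(L[(abs(L[:,0])<.07)&(abs(L[:,1]-y)<.006)&(L[:,2]>.05),2]).round(4)) for y in(-.07,-.03,0,.03,.06)])
D0=load("/tmp/side0.npz");
for nm,u,v in(("collar",264,294),("jaw",306,274),("bush",358,262)):
    a=D0["img"][v-14:v+14,u-14:u+14].astype(int);b=d["img"][v-14:v+14,u-14:u+14].astype(int);print(nm,abs(a-b).mean().round(1))
```

```text
850
(0.5135091543197632, -0.3012579083442688) 0.0869438020378313 -135.667737914477
[ 0.51211505 -0.30120492] 0.08790980354223578 -136.32741108723266
0.04342695698142052
side5 [(-0.07, np.float64(0.1185)), (-0.03, np.float64(0.1185)), (0, np.float64(0.1182)), (0.03, np.float64(0.1182)), (0.06, np.float64(0.1144))]
top5 [(-0.07, np.float64(0.1193)), (-0.03, np.float64(0.1187)), (0, np.float64(0.1189)), (0.03, np.float64(0.1186)), (0.06, np.float64(0.1146))]
collar 35.2
jaw 16.6
bush 32.5
```

View pics/c5.png

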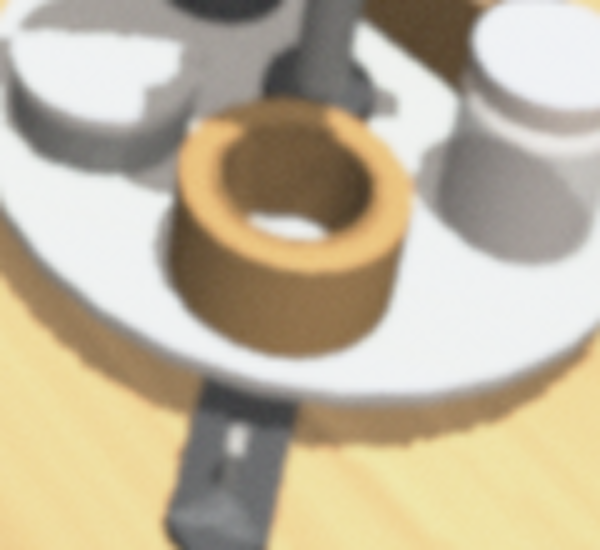

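Run:
```python
from h import *
d=load("/tmp/side5.npz");P=cloud(d)
c=d["img"][375:420,350:400];hsv=cv2.cvtColor(c,cv2.COLOR_RGB2HSV)
m=(hsv[...,1]<60)&(hsv[...,2]<130)&(P[375:420,350:400,2]<.015)
pts=P[375:420,350:400][m][:,:2];r=np.hypot(*(pts-CAD).T);pts=pts[(r>.14)&(r<.185)]
f=pts.mean(0)-CAD;print(len(pts),pts.mean(0),np.hypot(*f),np.degrees(np.arctan2(f[1],f[0])))
for n in("side0","side5"):
    d=load(f"/tmp/{n}.npz");Q=cloud(d)
    for nm,c in(("collar",(.4215,-.004)),("jaw",(.5315,.0064)),("bush",(.6706,-.0101))):
        m=(np.hypot(Q[...,0]-c[0],Q[...,1]-c[1])<.05)&(Q[...,2]>.01)&(Q[...,2]<.06);print(n,nm,np.nanmedian(Q[m],0).round(4))
```

```text
292 [ 0.45617762 -0.34952216] 0.1617758678135371 -137.63054110875834
side0 collar [ 0.419  -0.0122  0.0166]
side0 jaw [ 5.419e-01 -3.000e-04  1.620e-02]
side0 bush [ 0.6707 -0.0195  0.0304]
side5 collar [ 0.4184 -0.0108  0.0165]
side5 jaw [ 0.5419 -0.0008  0.0161]
side5 bush [ 0.6705 -0.0197  0.0301]
```

Run:
```python
from rig import bot
s=bot.state();print(s["t"],s["finger_gap"],s["contact_force"],s["qd"]);print(bot.job_done())
```

```text
22.5083 0.2028249977230099 [-1.14178641 -5.31531469 -1.51416265] [ 1.77059099e-03 -5.87207536e-04 -7.84766697e-06  2.54347112e-04
 -1.13967297e-03  1.48889588e-03]
the job is handed in; nothing more can be done
None
```

I folded the inner flap flat, then the outer flap over it. Then I took the caddy by its bar handle, turned the tray about 149° counter-clockwise, and handed the job in at about 22.5 s while still gripping the handle.

**Last checks:**
- **Flaps:** both lie flat. The outer flap's top is level at 118–119 mm across its length, and the inner flap shows at 114 mm beside it.
- **Tape roll:** two circle fits of the ring in the side view put it at −135.7° and −136.3°. The tongue is at −137.6°, so they differ from it by 1.3° and 1.9°, about 3–4 mm at the rim where 14 mm is allowed. I aimed for 0° and left the difference because it is close to the camera calibration error.
- **Grip:** the finger gap of 17.8 mm matches the 18 mm bar, and the arm was at rest. About 5 N of side load remained at the wrist, probably because my estimate of the turning axis was slightly off.
- **Small parts:** the collar, jaw and bushing stayed within 2 mm of where they started, by the depth readings. A plain picture comparison at the three parts did differ. I put that down to the arm's shadow.

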